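# Load the exposure hood and hold its enabling switch

## Task

Slide the carrier with its covered dish along the worktop into the guide, under the low hood, until it is fully home against the end stop with the dish still seated on it. Then, with your fingertips, press the spring-loaded plunger of the enabling switch half way down (10 mm of its 20 mm; pressing it nearly to the bottom trips it, and it must not be pressed before the carrier is home), and finish while still holding it there: do not let it up at the end. Leave the slide box and the timer where they are.

Things in the scene. Friction and masses are not known exactly. Their poses are not given: they have to be found in the camera images.
- hood_home (a point): Point on the worktop (z = 0) under the hood: the carrier's centre is right above it when home. x axis: sliding-in direction, y left of it. The guide: two aluminium rails 18 mm high, no floor, inner faces at y = +-39 mm, from x = -45 to 50 mm; before x = -45 mm they flare out to y = +-54 mm at x = -72 mm, the open end. End stop face at x = 38 mm.
- hood: Fixed white exposure hood standing over the guide's rails; same origin and axes as hood_home. Its roof covers x = -34 to 54 mm and y = +-56 mm, underside 46 mm, top 76 mm above the worktop.
- carrier_mid (a point): Centre of the upper face of the carrier's plate (76 along x, 70 along y, 6 mm thick; lips at its corners up to 12 mm). The carrier is a loose aluminium sled, about 0.25 kg, that slides flat on the worktop. x axis: from fin to nose, nose first into the guide; z up. Home: nose at the end stop, axes along hood_home's, fin outside the roof. It starts in front of the guide, aside and turned.
- carrier_fin (a point): Grasp point of the carrier's grey upright fin: 80 mm behind carrier_mid (x = -80 mm in its axes), 42 mm above the underside. Fin 26 mm along x, 10 mm thick along y (grip across this), top 56 mm above the underside; flange at its foot 34 x 16 mm up to 10.5 mm. It stands on a tongue 24 mm wide, 6 mm thick, that ends 98 mm behind carrier_mid.
- dish_mid (a point): Centre of the closed clear petri dish, 60 mm diameter, 15 mm high, about 18 g, lying loose between the corner lips on the carrier's plate; its top is 21 mm above the worktop.
- switch: Fixed enabling switch: grey housing 80 (x) x 70 (y) mm, top 49 mm above the worktop, origin at the centre of its underside, plunger upright at its centre. A steel gauge pin (6 mm) at x = 32 mm has its top 70 mm above the worktop, level with the plunger's top when half way down. It may stand in any of three places, the slide box and timer in the others.
- plunger_top (a point): Centre of the top of the plunger's black cap, a flat round knob 36 mm in diameter; released, 80 mm above the worktop. Moves with the cap.
- plunger (a joint): Travel of the plunger in m, 0 released, growing as it is pressed straight down to 0.020 at the bottom; half way is 0.010. Its spring pushes it back up: about 3 N at the start, 8 N half way, 13 N at the bottom.
- microscope_b: Tall fixed bench microscope between the hood (on the robot's right) and the switch (on its left); origin in its foot on the worktop. In world axes it reaches from 110 mm nearer the robot than the origin to 175 mm beyond it, 100 mm to the right and 170 mm to the left, and 530 mm up: pass it on the robot's side.
- microscope_a: A second fixed microscope at the far left, origin in its foot on the worktop; in world axes it reaches 110 mm nearer the robot than the origin and 110 mm to the right of it, and 420 mm up. Bystander.
- slide_box_mid (a point): Centre of a loose closed grey slide box, 63 x 86 x 34 mm, standing on the worktop. Bystander, leave it.
- timer_mid (a point): Centre of a loose flat white bench timer with small keys, 60 x 62 x 18 mm. Bystander, leave it.
There are look-alikes about, which are no part of the job. What is shaped like the part that bears dish_mid but orange is not meant.

How it is judged (in metres and radians):
On the way, in this order (a step that is already met when the one before it is completed fails the run):
1. the carrier is home against the end stop, flat, the dish seated on it, the plunger still released (x of carrier_mid in the frame of hood_home between -0.005 and 0.005 m and y of carrier_mid in the frame of hood_home between -0.007 and 0.007 m and height (world z) of carrier_mid below 0.009 m and angle between carrier_mid's own z axis and vertical below 0.06 rad and horizontal distance between dish_mid and carrier_mid below 0.009 m and height (world z) of dish_mid below 0.018 m and value of joint plunger below 0.003 m), for 0.2 s.
2. the fingertips hold the plunger half way down for a second (x of carrier_mid in the frame of hood_home between -0.005 and 0.005 m and y of carrier_mid in the frame of hood_home between -0.007 and 0.007 m and height (world z) of carrier_mid below 0.009 m and angle between carrier_mid's own z axis and vertical below 0.06 rad and horizontal distance between dish_mid and carrier_mid below 0.009 m and height (world z) of dish_mid below 0.018 m and value of joint plunger between 0.006 and 0.014 m and contact force between the fingers and switch above 4 N), for 1 s.
At the end, for the whole second after the job is handed in: The program has ended while the robot's fingertips still hold the plunger (contact over 4 N), at rest, 6 to 14 mm down; the carrier lies flat with its centre within 5 mm of home along the guide and 7 mm across it, and the dish lies between its lips (within 9 mm of its centre) (all of step 2 and velocity of joint plunger between -0.01 and 0.01 m/s); the arm keeps its last pose, push and grip.
It fails at once if the plunger is pressed to more than 17 mm (trips the switch) (value of joint plunger above 0.017 m).
It fails at once if the plunger is pressed by over 4 mm while the carrier is not home (value of joint plunger above 0.004 m and (x of carrier_mid in the frame of hood_home below -0.007 m or y of carrier_mid in the frame of hood_home above 0.01 m or y of carrier_mid in the frame of hood_home below -0.01 m)).
It fails at once if the dish comes off its carrier (distance between dish_mid and carrier_mid above 0.025 m).
It fails at once if the slide box or the timer is moved by more than 20 mm (distance of any of slide_box_mid, timer_mid from where it was at the start of the episode above 0.02 m).
It also fails if it takes over 58 s, if anything falls off the work surface, if the arm or the gripper's body presses on something with over 40 N, if the wrist force passes 120 N, or if a joint passes its speed limit or range.

## Robot

A 7-joint arm with a two-finger parallel gripper is mounted at the origin on a cart in front of the work surface, level with it; the furniture and walls round the work are solid. World frame = base frame: x ahead of the robot, y to its left, z up, the work surface at z = 0. Lengths are in mm, angles in rad, forces in N, time in s.
With the tool pointing down it reaches from about 400 to 875 mm from the base axis. Payload 19.3 kg.
Tool frame: the origin (TCP) lies at the very end of the fingers, on their centre line; the grasp point (between the pads) lies 19 mm behind it; z points along the fingers, y is the line along which they close (so a half turn about z gives the same grasp; the last joint's range is limited). The gripper opens to 85 mm and grips with 20 to 120 N. Pads are 22 mm wide; open, the fingers measure 114 mm over their backs; the gripper's body (76 mm by 85 mm) begins 54 mm behind the grasp point. The pads swing forward as they close: fully open they stand 13 mm farther back than shut.
Start: joints at [-1.339, 0.521, -0.036, 1.599, 0.021, 1.021, -0.113], TCP at [185.793, 596.737, 231.291] pointing down, gripper open.
Joint ranges: [-2.91, 2.91], [-0.3, 2.13], [-1.5, 1.42], [0.17, 2.43], [-1.26, 4.41], [0.16, 1.93], [-2.52, 2.52]. Speed limits (rad/s): [1.89, 1.89, 2.39, 2.39, 3.01, 3.01, 3.01].

## Interface

Orientations are given as a 3x3 rotation matrix whose columns are the frame's x, y, z axes.
In Python, from station import arm, grab_frame, camera_params, job gives the robot as it stands.
- The arm moves only by the shell command python3 -m creep 'ROWS' [OPENING]. ROWS is a JSON object of lists of equal length, an entry for each row: "xyz": the shift along the tool's x, y, z in cm, a list of three; "yaw": the turn about the tool's z in degrees. In form: {"xyz": [[dx, dy, dz], ...], "yaw": [yaw, ...]}. A call has 1 to 12 rows; each row shifts and turns the commanded pose from where the row before left it, along the tool's axes as they then stand; what a row does not reach is not made up. A row lasts 1/10 s, in which the tool goes at most 50 mm and 8.59 degrees, less where a joint would pass 70% of its speed; a pose out of reach is approached as far as the arm can. A call is refused whole if a number of a shift passes 5 or a number of a turn 8.59, either way. A call with a gripper value outside its range is refused whole. OPENING is the closure, from -1 (fully open) to 1 (shut), so that 0 is half open, set as the call begins (- or left out, the last holds). The fingers move at their own pace and stop on an object; the grip force is fixed at half the most. Time passes only in rows, so rows that do not move let the fingers close. It gives the time, the measured TCP pose, the force, the opening and the grip force at its end, in the units of the state.
- arm.get_obs(): the state, without advancing time (a new reading comes with each control period).
- grab_frame(name): name is "scene" or "top" or "wrist"; returns the picture (480x640x3 uint8, blue, green, red); there is no depth.
- camera_params(name): a dict with "fx", "fy", "cx", "cy" (pixels), "rvec" (rotation vector, rad) and "tvec" (3), from world to camera coordinates, as OpenCV has them; the wrist camera has in their place "mount" (4x4, takes a point from camera to tool coordinates, whose origin is the TCP and whose axes are the flange's). Camera axes: x right, y down, z forward; pixel columns grow to the right and rows downward; lengths in mm; the calibration is good to about 2 mm. A picture is of the moment at which its call begins: read the wrist's pose just before it. camera_params takes no time and is no camera call.
- job.finish_job(): hands the job in; it is judged then, once.
The state is a dict: "time": time; "joint_pos": joint angles; "joint_velocities": joint speeds; "effort": joint torques, N m; "ee_pos": TCP position; "eef_rot": TCP orientation; "force": force on the tool from outside, world axes, zero at the start; "ft_torque": the same for the moment, N m; "gripper_width": finger opening in mm; "grasp_force": force on a finger pad.
Only numpy, scipy, OpenCV 4.12 (cv2) and the standard library are available. Lean on these libraries where they do the work, as an engineer would, in place of code of your own. Each camera call takes 0.05 s, during which the arm holds its last target. There are 200 camera calls.

## Working session

There is one attempt and no reset: what is moved stays moved. The work goes in short steps, Python scripts to look and compute and a shell command to move; the robot and the scene stay as the last step left them, time stands still between calls to the robot, and variables do not carry over. Pictures are saved under pics/ and viewed, at most 10 in all, crops included, and the job is handed in when it is done.

```bash
ls; mkdir -p pics; python3 - <<'E'
from station import arm, grab_frame, camera_params
import cv2
o=arm.get_obs(); print(o['time'],o['ee_pos'],o['eef_rot'],o['gripper_width'])
for n in ['scene','top','wrist']:
    cv2.imwrite(f'pics/{n}0.png',grab_frame(n)); print(n,camera_params(n))
E
```

```text
pics
0.0 [185.71560132 596.41180428 230.72841158] [[-9.54779123e-01  2.97315909e-01 -2.77652726e-04]
 [ 2.97316032e-01  9.54778493e-01 -1.09848930e-03]
 [-6.15014935e-05 -1.13136526e-03 -9.99999358e-01]] 85.45290238235748
scene {'fx': 492.7115934213849, 'fy': 492.7115934213849, 'cx': 323.12350586622244, 'cy': 242.96177707608248, 'rvec': array([ 2.20228611, -0.5517845 ,  0.27897932]), 'tvec': array([-416.58963665,  264.65826275, 1307.19493081])}
top {'fx': 483.2775240219527, 'fy': 483.2775240219527, 'cx': 319.9290410260247, 'cy': 242.09137830553934, 'rvec': array([ 2.16656068, -2.20490657,  0.06342499]), 'tvec': array([ 111.65537611,  547.02150519, 1478.31226546])}
wrist {'fx': 405.02786374884926, 'fy': 405.02786374884926, 'cx': 316.07955816334254, 'cy': 239.1679760359674, 'mount': array([[ 3.94021651e-04, -9.64835603e-01, -2.62853770e-01,
         6.56862890e+01],
       [ 9.99999921e-01,  3.67467007e-04,  1.50183767e-04,
         4.84277240e-01],
       [-4.83125576e-05, -2.62853808e-01,  9.64835672e-01,
        -1.42677555e+02],
       [ 0.00000000e+00,  0.00000000e+00,  0.00000000e+00,
         1.00000000e+00]])}
```

View pics/top0.png

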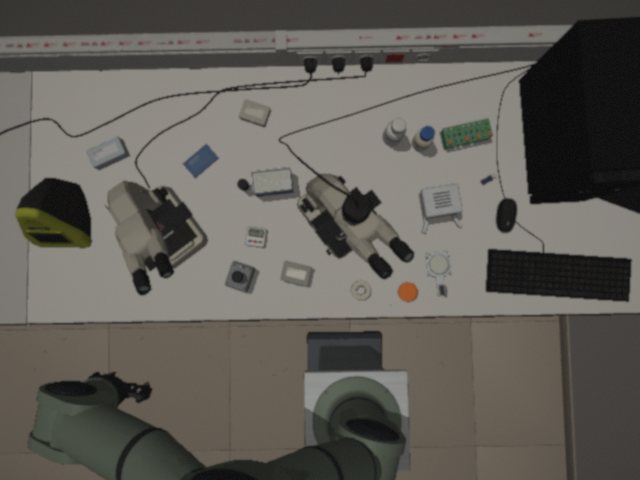

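View pics/scene0.png

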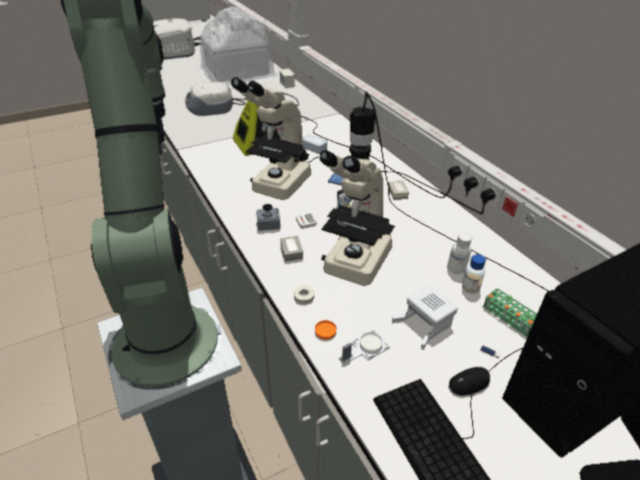

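The top view shows the hood at (441,203), the carrier's dish at (438,264) with its fin at (443,290), and the switch at (240,275). The timer is at (256,237), the slide box at (297,272) and an orange look-alike at (408,292). The scene view agrees with this layout.

```bash
cat > h.py <<'E'
import numpy as np, cv2
from station import arm, grab_frame, camera_params
def ray(n,uv,obs=None):
    p=camera_params(n); d=np.array([(uv[0]-p['cx'])/p['fx'],(uv[1]-p['cy'])/p['fy'],1.])
    if n=='wrist':
        M=p['mount']; R=np.array(obs['eef_rot']); c=R@M[:3,3]+obs['ee_pos']; return c,R@M[:3,:3]@d
    R=cv2.Rodrigues(p['rvec'])[0]; return -R.T@p['tvec'],R.T@d
def at(n,uv,z,obs=None):
    c,d=ray(n,uv,obs); return (c+d*(z-c[2])/d[2])[:2]
def px(n,P,obs=None):
    p=camera_params(n); P=np.array(P,float)
    if n=='wrist':
        M=p['mount']; R=np.array(obs['eef_rot']); q=M[:3,:3].T@(R.T@(P-obs['ee_pos'])-M[:3,3])
    else: q=cv2.Rodrigues(p['rvec'])[0]@P+p['tvec']
    return p['fx']*q[0]/q[2]+p['cx'],p['fy']*q[1]/q[2]+p['cy']
E
python3 - <<'E'
from h import *
for n,uv,z in [('hood',(441,203),76),('dish',(438,264),21),('fin',(443.5,290),56),('switch',(240,273),80),('timer',(256,237),18),('box',(297,272),34),('mic',(335,225),0)]:
    print(n,at('top',uv,z).round())
im=cv2.imread('pics/top0.png')
a=cv2.resize(im[170:310,385:485],None,fx=4.2,fy=4.2,interpolation=cv2.INTER_CUBIC)
b=cv2.resize(im[245:305,210:320],None,fx=3.4,fy=3.4,interpolation=cv2.INTER_CUBIC)
c=np.zeros((590,800,3),np.uint8); c[:588,:420]=a; c[:204,424:798]=b; cv2.imwrite('pics/c1.png',c)
E
```

```text
hood [ 656. -262.]
dish [ 475. -260.]
fin [ 396. -265.]
switch [457. 340.]
timer [568. 300.]
box [458. 173.]
mic [603.  54.]
```

View pics/c1.png

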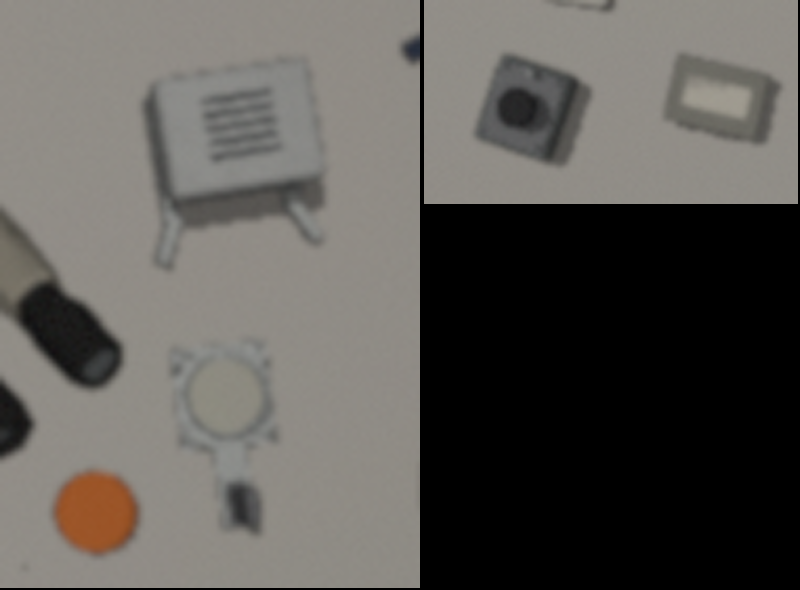

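The crop shows the hood roof corners, the flared rail tips at about (165,262) and (318,238), the dish at (228,398) and the fin at (243,505). The switch cap is at (519,110) with the gauge pin above it at about (538,72).

```bash
python3 - <<'E'
from h import *
t=lambda u,v,z: at('top',(385+u/4.2,170+v/4.2),z)
s=lambda u,v,z: at('top',(210+(u-424)/3.4,245+v/3.4),z)
c=[t(155,83,76),t(305,59,76),t(323,178,76),t(178,198,76)]
d=(c[0]+c[1]-c[2]-c[3]); d/=np.linalg.norm(d); e=c[0]+c[3]-c[1]-c[2]
print('roof',np.round(c),'ctr',sum(c)/4,'ang',np.degrees(np.arctan2(d[1],d[0])),np.degrees(np.arctan2(-e[0],e[1])))
print('home',sum(c)/4-10*d,'mouth',(t(165,262,18)+t(318,238,18))/2)
D=t(228,398,21);F=t(243,505,56);v=D-F;print('dish',D,'fin',F,np.linalg.norm(v),np.degrees(np.arctan2(v[1],v[0])))
print('cap',s(519,110,80),'pin',s(538,72,70))
def tri(a,b):
    p,d=ray('top',a);q,e=ray('scene',b);k=np.linalg.lstsq(np.c_[d,-e],q-p,rcond=None)[0];return p+k[0]*d,q+k[1]*e
print(tri((381,270),(327,157)),tri((403,254),(350,165)))
E
```

```text
roof [[ 697. -206.]
 [ 712. -313.]
 [ 626. -323.]
 [ 614. -220.]] ctr [ 662.22223881 -265.58107172] ang 7.949624124034634 7.493401204429398
home [ 652.3183383  -266.96409551] mouth [ 581.13324671 -278.03502742]
dish [ 472.32911743 -263.76559493] fin [ 395.54621114 -263.51593711] 76.78331217309288 -0.18629522616616512
cap [444.74789113 345.89375228] pin [477.64152997 330.76300781]
(array([457.46944542, -32.40809618, 455.3853346 ]), array([459.67130937, -33.5540518 , 455.53179913])) (array([491.68415571, -82.12711764, 450.22565421]), array([493.7883782 , -83.28131022, 450.49392539]))
```

```bash
python3 -m creep '{"xyz":[[0,0,2.2],[0,0,2.2],[0,0,2.2],[-1.4,-3.3,0],[-1.4,-3.3,0],[-1.4,-3.3,0],[-1.4,-3.3,0],[-1.4,-3.3,0],[-1.4,-3.3,0],[-1.4,-3.3,0],[-1.4,-3.3,0]],"yaw":[-5.8,-5.8,-5.7,0,0,0,0,0,0,0,0]}' -1
```

```text
time: 1.25
ee_pos: [298.2, 331.3, 165.3]
eef_rot: [[-1.0, -0.0, 0.0], [-0.0, 1.0, -0.0], [-0.0, -0.0, -1.0]]
force: [0.8, 0.7, 0.5]
gripper_width: 85.5
grasp_force: 0.0
```

```bash
python3 -m creep '{"xyz":[[-1.6,-3.5,0],[-1.6,-3.5,0],[-1.6,-3.5,0],[-1.6,-3.5,0],[-1.6,-3.5,0],[-1.6,-3.5,0],[0,-3.4,0],[0,-3.4,0],[0,-3.4,0],[0,-3.4,0],[0,-3.4,0],[0,-3.4,0]],"yaw":[0,0,0,0,0,0,0,0,0,0,0,0]}'
```

```text
time: 2.45
ee_pos: [393.6, -82.6, 165.3]
eef_rot: [[-1.0, -0.0, 0.0], [-0.0, 1.0, -0.0], [-0.0, -0.0, -1.0]]
force: [0.1, -0.2, 0.3]
gripper_width: 85.2
grasp_force: 0.0
```

```bash
python3 -m creep '{"xyz":[[0,-3.5,0],[0,-3.5,0],[0,-3.5,0],[0,-3.5,0],[0,-3.5,-1],[0,0,-1],[0,0,0]],"yaw":[0,0,0,0,0,0,0]}'; python3 - <<'E'
from h import *
o=arm.get_obs(); cv2.imwrite('pics/w1.png',grab_frame('wrist')); print(o['ee_pos'],o['joint_pos'],px('wrist',(395,-264,56),o))
import pickle; pickle.dump({k:np.array(o[k]) for k in('ee_pos','eef_rot')},open('w1.pkl','wb'))
E
```

```text
time: 3.15
ee_pos: [394.0, -256.9, 186.0]
eef_rot: [[-1.0, 0.001, 0.001], [0.001, 1.0, -0.0], [-0.001, -0.0, -1.0]]
force: [-0.1, 1.0, 0.1]
gripper_width: 85.3
grasp_force: 0.0
[ 394.0047053  -256.88437677  185.97976182] [ 0.35832423  0.34315688  0.11655648  2.04769088 -0.05732528  0.75255252
  2.07930097] (np.float64(305.5132804204517), np.float64(228.2439932092012))
```

View pics/w1.png

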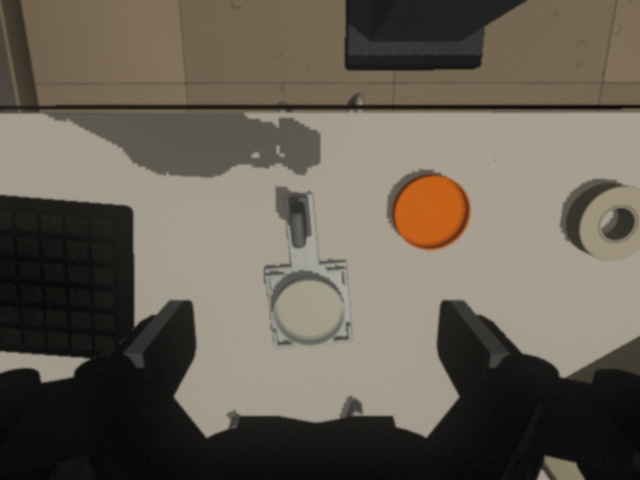

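The wrist view shows the plate corners at about (265,268), (347,261), (352,340) and (275,346), the dish at (309,309) and the fin top around (298,225).

```bash
python3 - <<'E'
from h import *
import pickle
o=pickle.load(open('w1.pkl','rb'))
w=lambda u,v,z: at('wrist',(u,v),z,o)
c=[w(275,346,6),w(352,340,6),w(347,261,6),w(265,268,6)]
print(np.round(c,1),np.mean(c,0))
a=lambda v:np.degrees(np.arctan2(v[1],v[0]))
print(a(c[0]-c[3]),a(c[1]-c[2]),a(c[1]-c[0])-90,a(c[2]-c[3])-90)
print('dish',w(309,309,21),'fin',w(298,225,56),'tongue end',w(300,193,6))
im=cv2.imread('pics/w1.png')[170:360,240:380]
cv2.imwrite('pics/c2.png',cv2.resize(im,None,fx=3.1,fy=3.1,interpolation=cv2.INTER_CUBIC))
E
```

```text
[[ 515.1 -293.4]
 [ 509.2 -225. ]
 [ 435.5 -230.9]
 [ 441.7 -299.8]] [ 475.35029728 -262.28328416]
4.968505523632828 4.5291587717280875 4.938829492434849 5.102270154918102
dish [ 472.23687368 -262.65147461] fin [ 392.68850254 -269.17459918] tongue end [ 378.18578616 -269.59438374]
```

View pics/c2.png

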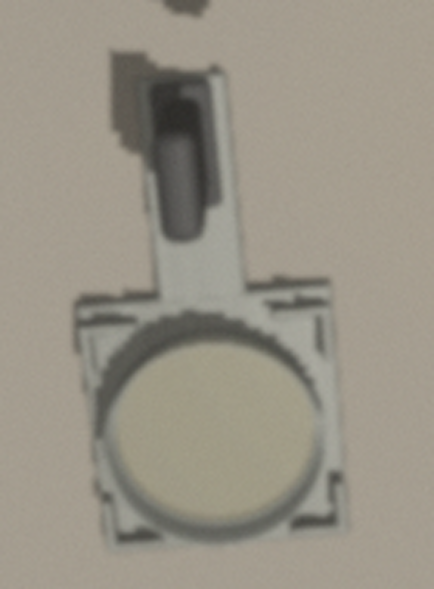

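```bash
python3 -m creep '{"xyz":[[-3.5,-0.3,0],[-3.5,-0.3,0],[-3.5,-0.3,0],[-3,-0.3,0],[0,0,0]],"yaw":[0,0,0,0,0]}'; python3 - <<'E'
from h import *
o=arm.get_obs(); cv2.imwrite('pics/w2.png',grab_frame('wrist')); print(o['ee_pos'])
import pickle; pickle.dump({k:np.array(o[k]) for k in('ee_pos','eef_rot')},open('w2.pkl','wb'))
E
```

```text
time: 3.7
ee_pos: [532.2, -266.0, 184.1]
eef_rot: [[-1.0, -0.004, 0.0], [-0.004, 1.0, 0.001], [-0.0, 0.001, -1.0]]
force: [0.4, 0.1, 0.3]
gripper_width: 85.4
grasp_force: 0.0
[ 532.17518063 -265.97142712  184.1197315 ]
```

View pics/w2.png

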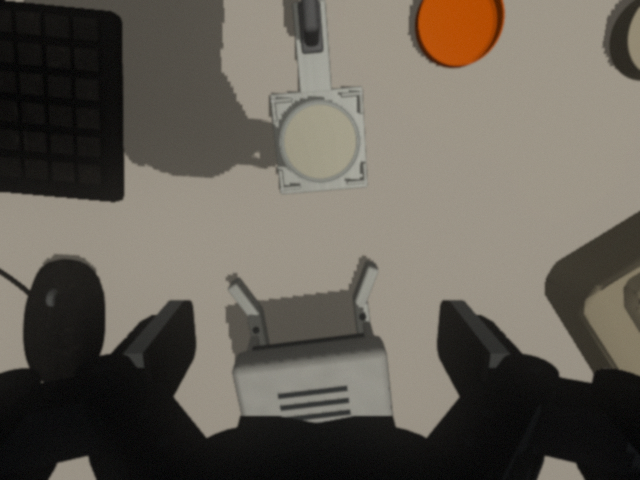

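The wrist view shows the rails' inner flare tips at about (242,279) and (361,260), the inner bends at about (262,318) and (356,304), and the roof's front edge from (238,365) to (386,347).

```bash
python3 - <<'E'
from h import *
import pickle
o=pickle.load(open('w2.pkl','rb'))
w=lambda u,v,z: at('wrist',(u,v),z,o)
for n,l,r,z,x in [('tips',w(242,279,18),w(361,260,18),18,-72),('bends',w(262,318,18),w(356,304,18),18,-45),('roof',w(238,365,76),w(386,347,76),76,-34)]:
    d=l-r; L=np.linalg.norm(d); h=np.array([d[1],-d[0]])/L
    m=(l+r)/2; print(n,m,L,'ang',np.degrees(np.arctan2(h[1],h[0])),'home',m-x*h)
print('dish',w(319,140,21))
im=cv2.imread('pics/w2.png')[240:430,210:410]
cv2.imwrite('pics/c3.png',cv2.resize(im,None,fx=3.1,fy=3.1,interpolation=cv2.INTER_CUBIC))
E
```

```text
tips [ 576.27615212 -277.45995586] 97.50869175665501 ang -170.1697342294167 home [ 505.33326692 -289.7525162 ]
bends [ 612.6936413 -271.2922762] 79.13429321020256 ang -170.53792964404954 home [ 568.30588221 -278.69003551]
roof [ 619.39988769 -268.38339557] 104.09592608790008 ang -171.95894738828966 home [ 585.7341724  -273.13940382]
dish [ 474.57838524 -263.70693338]
```

View pics/c3.png

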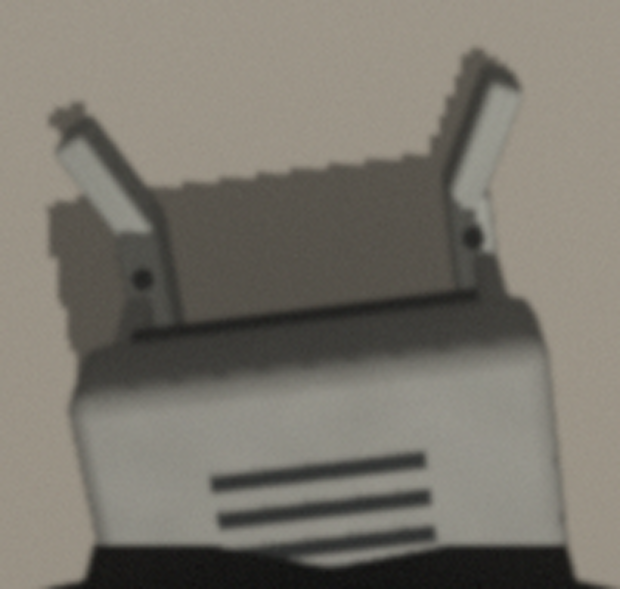

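The crop shows the inner tips at crop (80,135) and (495,82), and the inner bends at crop (150,222) and (453,192). The roof front edge has rounded corners.

```bash
python3 - <<'E'
from h import *
import pickle
o=pickle.load(open('w2.pkl','rb'))
w=lambda u,v,z: at('wrist',(210+u/3.1,240+v/3.1),z,o)
for n,l,r,x in [('tips',w(80,135,18),w(495,82,18),-72),('bends',w(150,222,18),w(453,192,18),-45),('slit',w(212,484,76),w(425,460,76),0),('under',w(133,337,46),w(476,294,46),-34)]:
    d=r-l; L=np.linalg.norm(d); h=np.array([d[1],-d[0]])/L
    m=(l+r)/2; print(n,m,L,'ang',np.degrees(np.arctan2(h[1],h[0])),'home',m-x*h)
E
```

```text
tips [ 580.97496916 -276.48326171] 109.52177920991119 ang 7.971575697660643 home [ 652.27923246 -266.49817109]
bends [ 608.87236318 -272.67888746] 81.43674926233271 ang 6.387466763224476 home [ 653.59301572 -267.67256786]
slit [ 648.55103086 -267.53157669] 49.59457110559102 ang 7.66796178273353 home [ 648.55103086 -267.53157669]
under [ 625.32083181 -271.44584843] 86.29542914213295 ang 8.19399338295185 home [ 658.97373187 -266.59999266]
```

```bash
python3 -m creep '{"xyz":[[3.43,-0.1,0],[3.43,-0.1,0],[3.43,-0.1,0],[3.43,-0.1,0],[0,0,0],[0,0,3],[0,0,3],[0,0,3],[0,0,3],[0,0,2],[0,0,0]],"yaw":[0,0,0,0,-4.8,0,0,0,0,0,0]}'
```

```text
time: 4.85
ee_pos: [389.8, -270.7, 43.4]
eef_rot: [[-0.996, -0.084, -0.004], [-0.084, 0.996, 0.002], [0.004, 0.002, -1.0]]
force: [-0.2, -0.2, 1.6]
gripper_width: 85.1
grasp_force: 0.0
```

```bash
python3 -m creep '{"xyz":[[-0.5,0.05,0.8],[0,0,1.2],[0,0,0],[0,0,0]],"yaw":[0,0,0,0]}'; python3 -m creep '{"xyz":[[0,0,0],[0,0,0],[0,0,0],[0,0,0],[0,0,0],[0,0,0],[0,0,0],[0,0,0]],"yaw":[0,0,0,0,0,0,0,0]}' 1
```

```text
time: 5.25
ee_pos: [396.5, -271.3, 25.4]
eef_rot: [[-0.996, -0.084, -0.0], [-0.084, 0.996, -0.0], [0.0, 0.0, -1.0]]
force: [-0.3, 0.1, 0.4]
gripper_width: 85.3
grasp_force: 0.0
time: 6.05
ee_pos: [396.7, -271.3, 25.5]
eef_rot: [[-0.996, -0.084, 0.0], [-0.084, 0.996, -0.0], [-0.0, -0.0, -1.0]]
force: [-0.5, 1.8, 5.3]
gripper_width: 9.0
grasp_force: 58.8
```

```bash
python3 -m creep '{"xyz":[[-0.3,-0.15,0],[-0.5,-0.22,0],[-0.6,-0.24,0],[-0.6,-0.24,0],[-0.6,-0.24,0],[-0.6,-0.24,0],[-0.6,-0.24,0],[-0.6,-0.24,0],[-0.6,-0.24,0],[-0.6,-0.24,0],[-0.5,-0.2,0],[-0.3,-0.1,0]],"yaw":[-0.25,-0.25,-0.25,-0.25,-0.25,-0.25,-0.25,-0.25,-0.25,-0.25,-0.25,-0.25]}'; python3 -m creep '{"xyz":[[0,0,0],[0,0,0]],"yaw":[0,0]}'
python3 - <<'E'
from h import *
o=arm.get_obs(); im=grab_frame('wrist'); cv2.imwrite('pics/w3.png',im); print(o['ee_pos'])
import pickle; pickle.dump({k:np.array(o[k]) for k in('ee_pos','eef_rot')},open('w3.pkl','wb'))
t=grab_frame('top')[170:310,385:485]
t=cv2.resize(t,None,fx=3.4,fy=3.4,interpolation=cv2.INTER_CUBIC)
c=np.zeros((480,800,3),np.uint8); c[:476,:340]=t; c[:,345:]=im[:,90:545]; cv2.imwrite('pics/c4.png',c)
E
```

```text
time: 7.25
ee_pos: [462.0, -290.3, 25.5]
eef_rot: [[-0.991, -0.135, -0.002], [-0.135, 0.991, 0.0], [0.002, 0.001, -1.0]]
force: [-11.8, 1.7, 15.9]
gripper_width: 9.0
grasp_force: 60.5
time: 7.45
ee_pos: [462.4, -290.4, 25.5]
eef_rot: [[-0.991, -0.135, -0.001], [-0.135, 0.991, -0.0], [0.001, 0.0, -1.0]]
force: [-5.6, -0.6, 9.7]
gripper_width: 9.5
grasp_force: 59.5
[ 462.42051881 -290.39963431   25.46771544]
```

View pics/c4.png

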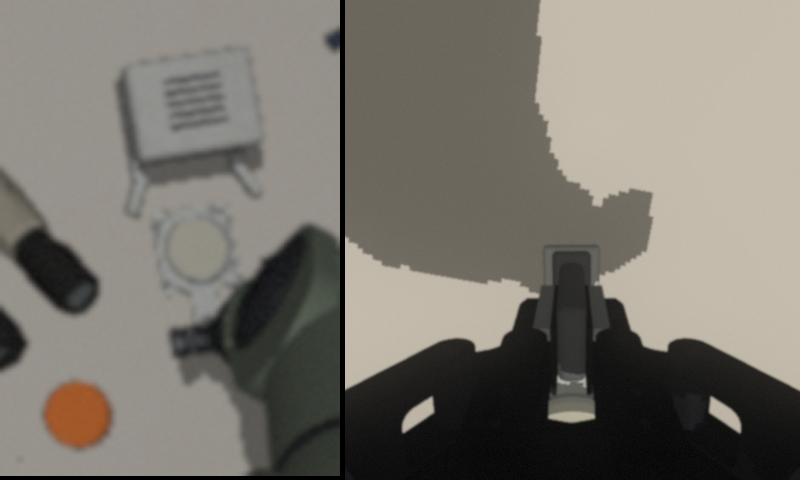

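The dish is seated on the carrier, with the nose just at the mouth: the dish is at top px (443.5,243.5) and the rail tips are at about crop (137,208) and (256,190).

```bash
python3 - <<'E'
from h import *
t=lambda u,v,z: at('top',(385+u/3.4,170+v/3.4),z)
a=np.radians(7.8); R=np.array([[np.cos(a),np.sin(a)],[-np.sin(a),np.cos(a)]])
H=np.array([652.5,-267])
for n,p in [('dish',t(199,250,21)),('fin',np.array([462.4,-290.4])),('mouth',(t(137,208,18)+t(256,190,18))/2),('tipL',t(137,208,18)),('tipR',t(256,190,18)),('roof',(t(125,67,76)+t(248,47,76)+t(262,145,76)+t(141,160,76))/4)]: print(n,p,R@(p-H))
E
```

```text
dish [ 537.4861914  -278.99528751] [-115.57762981    3.72485967]
fin [ 462.4 -290.4] [-191.51690887    2.61603085]
mouth [ 584.20564275 -279.04638526] [-69.29736904  -2.6663224 ]
tipL [ 576.95278595 -224.6882478 ] [-69.1058755   52.17321051]
tipR [ 591.45849954 -333.40452272] [-69.48886257 -57.50585531]
roof [ 662.3049058  -265.15633719] [9.964403   0.49592654]
```

```bash
python3 -m creep '{"xyz":[[-0.3,-0.1,-0.03],[-0.4,-0.1,0],[-0.5,-0.1,0],[-0.6,0,0],[-0.6,0,0],[-0.6,0,0],[-0.6,0,0],[-0.6,0,0],[-0.6,0,0],[-0.5,0,0],[-0.4,0,0],[-0.3,0,0]],"yaw":[0,0,0,0,0,0,0,0,0,0,0,0]}'
```

```text
time: 8.75
ee_pos: [523.2, -284.9, 25.6]
eef_rot: [[-0.991, -0.136, -0.0], [-0.136, 0.991, 0.0], [0.0, 0.0, -1.0]]
force: [-1.1, -0.8, -2.6]
gripper_width: 9.0
grasp_force: 58.3
```

```bash
python3 -m creep '{"xyz":[[-0.3,0,0.02],[-0.4,0,0],[-0.5,0,0],[-0.5,0,0],[-0.5,0,0],[-0.5,0,0],[-0.5,0,0],[-0.4,0,0],[-0.3,0,0],[-0.2,0,0],[-0.1,0,0],[0,0,0]],"yaw":[0,0,0,0,0,0,0,0,0,0,0,0]}'
```

```text
time: 9.95
ee_pos: [564.8, -279.3, 25.5]
eef_rot: [[-0.991, -0.136, 0.0], [-0.136, 0.991, -0.0], [-0.0, -0.0, -1.0]]
force: [-4.3, -0.8, 4.7]
gripper_width: 9.1
grasp_force: 59.5
```

```bash
python3 -m creep '{"xyz":[[-0.15,0,0],[-0.15,0,0],[-0.15,0,0],[-0.15,0,0],[-0.15,0,0],[0,0,0]],"yaw":[0,0,0,0,0,0]}';python3 -m creep '{"xyz":[[-0.12,0,0],[-0.12,0,0],[-0.12,0,0],[0,0,0]],"yaw":[0,0,0,0]}'
```

```text
time: 10.55
ee_pos: [572.3, -278.3, 25.5]
eef_rot: [[-0.991, -0.136, 0.0], [-0.136, 0.991, -0.0], [-0.0, -0.0, -1.0]]
force: [-3.1, -0.9, 5.3]
gripper_width: 9.1
grasp_force: 59.4
time: 10.95
ee_pos: [575.7, -277.9, 25.5]
eef_rot: [[-0.991, -0.136, 0.0], [-0.136, 0.991, -0.0], [-0.0, -0.0, -1.0]]
force: [-4.2, -0.5, 5.6]
gripper_width: 9.0
grasp_force: 59.6
```

```bash
for i in 1; do python3 -m creep '{"xyz":[[-0.1,0,0],[-0.1,0,0],[0,0,0]],"yaw":[0,0,0]}'; done; python3 -m creep '{"xyz":[[-0.1,0,0],[-0.1,0,0],[0,0,0]],"yaw":[0,0,0]}'
```

```text
time: 11.25
ee_pos: [576.6, -277.8, 25.5]
eef_rot: [[-0.991, -0.135, -0.002], [-0.135, 0.991, 0.0], [0.002, 0.0, -1.0]]
force: [-9.9, -0.5, 10.0]
gripper_width: 9.1
grasp_force: 60.4
time: 11.55
ee_pos: [576.7, -277.8, 25.5]
eef_rot: [[-0.991, -0.135, -0.005], [-0.135, 0.991, 0.0], [0.005, 0.001, -1.0]]
force: [-24.0, 0.6, 21.4]
gripper_width: 8.7
grasp_force: 62.0
```

```bash
python3 -m creep '{"xyz":[[0.1,0,0],[0.1,0,0],[0,0,0]],"yaw":[0,0,0]}'; python3 -m creep '{"xyz":[[0,0,0],[0,0,0],[0,0,0],[0,0,0],[0,0,0],[0,0,0]],"yaw":[0,0,0,0,0,0]}' -1; python3 -m creep '{"xyz":[[0,0,-1],[0,0,-2],[0,0,-3],[0,0,-3],[0,0,-3],[0,0,-3],[0,0,-1],[0,0,0]],"yaw":[0,0,0,0,0,0,0,0]}'
python3 - <<'E'
from h import *
o=arm.get_obs(); im=grab_frame('wrist'); cv2.imwrite('pics/w4.png',im); print(o['ee_pos'])
import pickle; pickle.dump({k:np.array(o[k]) for k in('ee_pos','eef_rot')},open('w4.pkl','wb'))
cv2.imwrite('pics/c5.png',cv2.resize(im[130:330,200:440],None,fx=3,fy=3,interpolation=cv2.INTER_CUBIC))
E
```

```text
time: 11.85
ee_pos: [576.6, -277.8, 25.5]
eef_rot: [[-0.991, -0.135, -0.001], [-0.135, 0.991, 0.0], [0.001, 0.0, -1.0]]
force: [-9.5, -1.3, 10.0]
gripper_width: 9.3
grasp_force: 60.3
time: 12.45
ee_pos: [577.5, -277.5, 25.4]
eef_rot: [[-0.991, -0.136, 0.0], [-0.136, 0.991, -0.0], [-0.0, -0.0, -1.0]]
force: [-0.1, 0.8, -0.2]
gripper_width: 85.1
grasp_force: 0.0
time: 13.25
ee_pos: [578.1, -277.8, 187.4]
eef_rot: [[-0.991, -0.136, 0.003], [-0.136, 0.991, -0.001], [-0.003, -0.001, -1.0]]
force: [-0.1, 0.4, -0.3]
gripper_width: 85.6
grasp_force: 0.0
[ 578.1039236  -277.83009025  187.43962361]
```

View pics/c5.png

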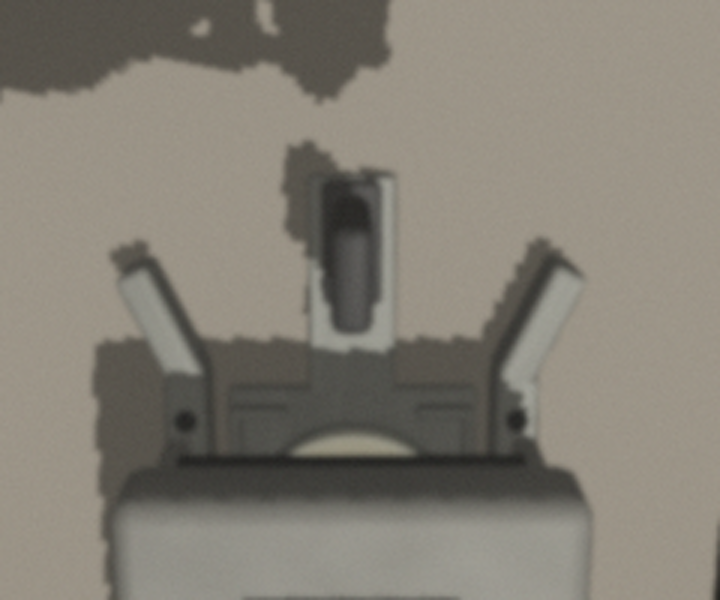

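The carrier sits straight and centred in the guide with the dish on it. The tongue end is at crop (353,172), the plate's rear edge at row 387, the dish's rear edge at row 432 and the rail tips at row ~262.

```bash
python3 - <<'E'
from h import *
import pickle
o=pickle.load(open('w4.pkl','rb'))
w=lambda u,v,z: at('wrist',(200+u/3,130+v/3),z,o)
a=np.radians(7.8); R=np.array([[np.cos(a),np.sin(a)],[-np.sin(a),np.cos(a)]]);H=np.array([652.5,-267])
for n,p in [('tongue -98',w(353,175,6)),('plate rear -38',w(353,387,6)),('plateL',w(230,400,6)),('plateR',w(476,400,6)),('dish rear -30',w(353,432,20)),('tipL',w(148,258,18)),('tipR',w(557,254,18)),('bendL',w(208,360,18)),('bendR',w(497,360,18)),('under',w(353,460,46))]: print(n,(R@(p-H)).round(1))
p=camera_params('top')
t=grab_frame('top'); cv2.imwrite('pics/top5.png',t)
s=t[245:305,215:265]; k=(cv2.cvtColor(s,cv2.COLOR_BGR2GRAY)<50).astype(np.uint8)
n,_,st,ce=cv2.connectedComponentsWithStats(k)
for i in range(1,n):
    if st[i,4]>20: print(st[i],ce[i]+[215,245],at('top',ce[i]+[215,245],80))
E
```

```text
tongue -98 [-94.2   0.5]
plate rear -38 [-34.7   0.6]
plateL [-30.8 -34. ]
plateR [-30.9  35.1]
dish rear -30 [-26.4   0.6]
tipL [-74.1 -53.3]
tipR [-75.3  53.9]
bendL [-46.2 -38.4]
bendR [-46.3  39.1]
under [-28.6   0.5]
[17 27 12 10 92] [237.59782609 276.5326087 ] [447.18503366 346.89451784]
```

```bash
python3 -m creep '{"xyz":[[3.3,2.0,0],[3.3,2.0,0],[3.3,2.0,0],[3.3,2.0,0],[3.3,2.0,0],[0,0,1],[0,0,1],[0,0,0]],"yaw":[0,0,0,0,0,3.9,3.9,0]}' 1
```

```text
time: 14.15
ee_pos: [399.3, -200.4, 163.9]
eef_rot: [[-1.0, 0.001, -0.003], [0.001, 1.0, 0.001], [0.003, 0.001, -1.0]]
force: [0.0, -0.7, -0.4]
gripper_width: -0.4
grasp_force: 0.0
```

```bash
python3 -m creep '{"xyz":[[0,3.4,0],[0,3.4,0],[0,3.4,0],[0,3.4,0],[0,3.4,0],[0,3.4,0],[0,3.4,0],[0,3.4,0],[0,3.4,0],[0,3.4,0],[0,3.4,0],[0,3.4,0]],"yaw":[0,0,0,0,0,0,0,0,0,0,0,0]}'; python3 -m creep '{"xyz":[[-0.5,3,0],[-0.5,3,0],[0,0,0],[0,0,0]],"yaw":[0,0,0,0]}'; python3 - <<'E'
from h import *
o=arm.get_obs(); im=grab_frame('wrist'); cv2.imwrite('pics/w6.png',im); print(o['ee_pos'],px('wrist',(446,346,80),o))
import pickle; pickle.dump({k:np.array(o[k]) for k in('ee_pos','eef_rot')},open('w6.pkl','wb'))
E
```

```text
time: 15.35
ee_pos: [400.0, 208.4, 165.2]
eef_rot: [[-1.0, -0.002, -0.001], [-0.002, 1.0, -0.001], [0.001, -0.001, -1.0]]
force: [0.8, -0.3, -0.6]
gripper_width: 0.1
grasp_force: 0.0
time: 15.75
ee_pos: [410.0, 267.1, 164.9]
eef_rot: [[-1.0, -0.003, -0.001], [-0.003, 1.0, -0.001], [0.001, -0.001, -1.0]]
force: [1.1, -1.1, -0.5]
gripper_width: 0.1
grasp_force: 0.0
[410.01610606 267.10018202 164.86458368] (np.float64(445.39655360000916), np.float64(302.5709139929296))
```

View pics/w6.png

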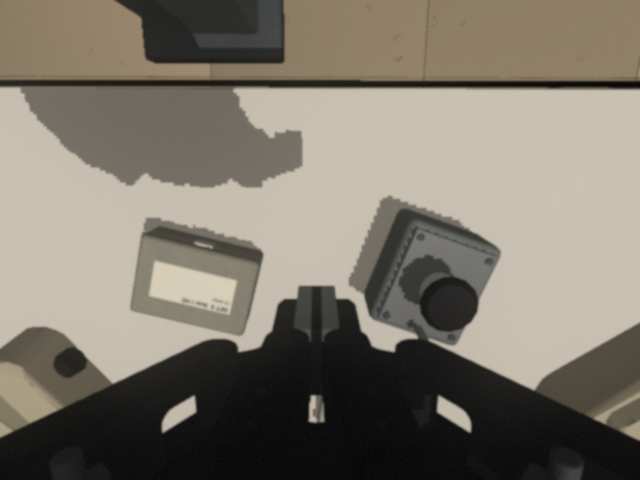

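The cap is centred at (449,303), 2 mm left of the prediction, so it stands at about (446,348). The gauge pin is beyond it and clear of the fingers.

```bash
python3 -m creep '{"xyz":[[-1.2,2.7,0],[-1.2,2.7,0],[-1.2,2.7,0],[0,0,1.5],[0,0,2],[0,0,2],[0,0,1],[0,0,0],[0,0,0]],"yaw":[0,0,0,0,0,0,0,0,0]}'
```

```text
time: 16.7
ee_pos: [446.7, 347.8, 101.0]
eef_rot: [[-1.0, 0.0, 0.0], [0.0, 1.0, 0.0], [-0.0, 0.0, -1.0]]
force: [0.2, -0.3, 1.0]
gripper_width: -0.1
grasp_force: 0.0
```

```bash
python3 -m creep '{"xyz":[[0,0,0.5],[0,0,0.5],[0,0,0.5],[0,0,0.4],[0,0,0.3],[0,0,0],[0,0,0]],"yaw":[0,0,0,0,0,0,0]}'
```

```text
time: 17.4
ee_pos: [446.3, 348.1, 78.5]
eef_rot: [[-1.0, -0.0, -0.0], [-0.0, 1.0, -0.0], [0.0, -0.0, -1.0]]
force: [-1.6, -1.1, 3.7]
gripper_width: -0.0
grasp_force: 1.9
```

```bash
python3 -m creep '{"xyz":[[0,0,0.2],[0,0,0.2],[0,0,0.2],[0,0,0.2],[0,0,0.1],[0,0,0],[0,0,0]],"yaw":[0,0,0,0,0,0,0]}'
```

```text
time: 18.1
ee_pos: [446.3, 348.1, 69.5]
eef_rot: [[-1.0, -0.0, -0.0], [-0.0, 1.0, 0.0], [0.0, 0.0, -1.0]]
force: [-2.3, -1.6, 7.9]
gripper_width: 0.2
grasp_force: 4.1
```

```bash
python3 -m creep '{"xyz":[[0,0,0],[0,0,0],[0,0,0],[0,0,0],[0,0,0],[0,0,0],[0,0,0],[0,0,0],[0,0,0],[0,0,0],[0,0,0],[0,0,0]],"yaw":[0,0,0,0,0,0,0,0,0,0,0,0]}'; python3 -m creep '{"xyz":[[0,0,0],[0,0,0],[0,0,0],[0,0,0],[0,0,0],[0,0,0]],"yaw":[0,0,0,0,0,0]}'; python3 -c "
from station import job; print(job.finish_job())"
```

```text
time: 19.3
ee_pos: [446.3, 348.2, 69.6]
eef_rot: [[-1.0, -0.0, 0.0], [-0.0, 1.0, 0.0], [-0.0, 0.0, -1.0]]
force: [-2.5, -0.9, 7.5]
gripper_width: -0.1
grasp_force: 4.1
time: 19.9
ee_pos: [446.3, 348.2, 69.6]
eef_rot: [[-1.0, -0.0, 0.0], [-0.0, 1.0, 0.0], [-0.0, 0.0, -1.0]]
force: [-3.1, -1.4, 9.2]
gripper_width: 0.3
grasp_force: 4.1
the job is handed in; nothing more can be done
None
```

I handed the job in at 19.9 s with the carrier pushed up against the end stop, the dish on it, and the plunger held about 10 mm down (fingertips at z ≈ 70 mm, roughly 8 N); the hand-in gave no verdict.

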